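# Drive the old bush out of a link arm with the right drift

### The job

One eye of the steel link arm on the stand still has its worn bush in it. Take the drift of middle thickness from the rack, set it into that eye from above and press it down, keeping hold of it, until the bush comes out underneath and drops into the catch tray; leave the drift standing in the eye with its collar resting on the eye, and let go.

Things in the scene. Friction and masses are not known exactly. Their poses are not given: they have to be found in the camera images.
- link: Fixed stand, turned any way: a grey tray 220 x 100 mm, rim 20 mm high, floor 5 mm, with a pedestal carrying a steel link arm. Two like round eyes (outside 66, bore 42 mm, from 70 to 110 mm above the table) lie 65 mm either side of the middle, open below down to the tray. Origin: tray centre on the table; x runs along the link to the eye with the bush, z up. The eye at -x is empty.
- eye (a point): Centre of the mouth of the eye that holds the bush, on its flat top face, 110 mm above the table; z up.
- bush: Steel ring, outside 39, hole 16, 25 mm tall, 0.19 kg, upright in the +x eye, its top 5 mm below the eye's top, held from below by four spring catches in the bore. A downward push of 8 to 20 N springs them back, after that it slides easily and drops out once its top is about 36 mm below the eye's top. Origin: centre of its underside. A like spare bush lies on the table, not meant.
- drift: Upright aluminium bar, 0.2 to 0.4 kg: shaft 28 mm thick, 50 long (nose tapers to 20 mm over the last 6); collar 64 wide, 8 thick; above it a round grip 28 mm thick, 70 long. Origin: centre of the nose's end; z up. It hangs by its collar in the rack, nose 20 mm above the table, in line with two like drifts 14 mm (too thin) and 44 mm thick (too thick for the eye), in any order.
- rack: Fixed grey rack for the drifts, 80 x 250 mm: two level rails along its y axis, tops 70 mm above the table, with a 48 mm gap between them, on two end legs. The three drifts hang in the gap at -80, 0 and +80 mm along y, collars resting on the rails. Origin: centre of its footprint on the table; z up.
Mind the look-alikes: they are no part of the job. What is shaped like the bush but purple or yellow is not meant.

How it is judged:
By the outcome, as a careful person would: the job done as asked, in the order asked, and still so for the second after the job is handed in, with the robot touching nothing.
It also fails if it takes over 45 s, if anything falls off the work surface, if the arm or the gripper's body presses on something with over 40 N, if the wrist force passes 120 N, or if a joint passes its speed limit or range.

### The arm

A 6-joint arm with a two-finger parallel gripper is mounted at the origin on the work surface. World frame = base frame: x ahead of the robot, y to its left, z up, the work surface at z = 0. Lengths are in m, angles in rad, forces in N, time in s.
With the tool pointing down it reaches from about 0.25 to 0.725 m from the base axis. Payload 4 kg.
Tool frame: the origin (TCP) lies at the very end of the fingers, on their centre line; the grasp point (between the pads) lies 19 mm behind it; x points along the fingers, z is the direction in which the jaws open and shut, and the axes are right-handed (so a half turn about x gives the same grasp; the last joint's range is limited). The gripper opens to 85 mm and grips with 20 to 120 N. Pads are 22 mm wide; open, the fingers measure 114 mm over their backs; the gripper's body (76 mm by 85 mm) begins 54 mm behind the grasp point. The pads swing forward as they close: fully open they stand 13 mm farther back than shut.
Start: joints at [1.133, 0.241, 0.005, 1.335, 0, 1.571], TCP at [0.212, 0.453, 0.203] pointing down, gripper open.
Joint ranges: [-2.72, 2.72], [-1.05, 1.87], [-1.09, 1.28], [-1.99, 2.15], [-1.42, 1.44], [-3.14, 3.14]. Speed limits (rad/s): [2.79, 2.79, 3.14, 3.14, 3.14, 3.14].

### API

Orientations are given as a unit quaternion [x, y, z, w].
In Python, from workcell import bot gives the robot as it stands.
- The arm moves only by the tool apply_moves, never from a script. Its argument "targets" is one flat list of numbers, 7 for each row, row after row: the shift along the tool's x, y, z in units of 25 cm (1.0 is 25 cm), then the turn, a rotation vector about the tool's x, y, z in units of 0.5 rad (1.0 is 0.5 rad), then the opening, from 0 (shut) to 1 (fully open). In form: [tx, ty, tz, wx, wy, wz, claw, tx, ty, tz, wx, wy, wz, claw, ...]. A call has 1 to 12 rows; each row is the pose to reach, as a shift and turn from the pose commanded when the call began, along the tool's axes at that moment; what a row does not reach only later rows make up. A row lasts 1/12 s, in which the tool goes at most 41.7 mm and 7.16 degrees, less where a joint would pass 70% of its speed; a pose out of reach is approached as far as the arm can. A call with a number of a shift or a turn outside -1 to 1 is refused whole. A call with a gripper value outside its range is refused whole. The fingers move at their own pace and stop on an object; the grip force is fixed at half the most. Time passes only in rows, so rows that repeat a pose let the fingers close. It gives the time, the measured TCP pose, the force and the opening at its end, in the units of the state.
- bot.get_obs(): the state, without advancing time (a new reading comes with each control period).
- bot.camera(name): name is "scene" or "top" or "wrist"; returns (picture, depth): 400x640x3 uint8, red, green, blue; 400x640 float32, m along the optical axis (not along the pixel's ray), 0 where there is no reading.
- bot.camera_params(name): a dict with "fx", "fy", "cx", "cy" (pixels), "dist" ([k1, k2, p1, p2, k3] as OpenCV has them; the pictures are not rectified), "T" (4x4, takes a point from camera to world coordinates); the wrist camera has in their place "tool_from_camera" (4x4, takes a point from camera to tool coordinates, whose origin is the TCP and whose axes are the tool frame's). Camera axes: x right, y up, looking along -z (the intrinsics and any distortion apply to the point x, -y, -z); pixel columns grow to the right and rows downward; lengths in m; the calibration is good to about 2 mm. A picture is of the moment at which its call begins: read the wrist's pose just before it. camera_params takes no time and is no camera call.
- bot.job_done(): hands the job in, once; it reports no verdict.
The state is a dict: "clock": time; "joint_pos": joint angles; "joint_vel": joint speeds; "tau": joint torques, N m; "eef_pos": TCP position; "tool_rot": TCP orientation; "ft_force": force on the tool from outside, world axes, zero at the start; "ft_torque": the same for the moment, N m; "grip_width": finger opening in m.
Only numpy, scipy, OpenCV 4.12 (cv2) and the standard library are available. Lean on these libraries where they do the work, as an engineer would, in place of code of your own. Each camera call takes 0.05 s, during which the arm holds its last target.

## Working session

There is one attempt and no reset: what is moved stays moved. The work goes in short steps, Python scripts to look and compute and a tool call to move; the robot and the scene stay as the last step left them, time stands still between calls to the robot, and variables do not carry over. Pictures are saved under pics/ and viewed, and the job is handed in when it is done.

Besides the shell and the picture viewer there is one more tool, called after ">>>" as name(argument=value, ...), one argument or row to a line, values as JSON. apply_moves: Moves the arm, as the interface text tells. Its arguments: {"type":"object","properties":{"targets":{"type":"array"}},"required":["targets"]}

```bash
mkdir -p pics
cat > h.py <<'E'
import numpy as np,cv2,pickle
from workcell import bot
from scipy.spatial.transform import Rotation as R
def shot(n,tag):
    o=bot.get_obs();im,d=bot.camera(n);p=bot.camera_params(n)
    if 'T' in p: T=np.array(p['T'])
    else:
        W=np.eye(4);W[:3,:3]=R.from_quat(o['tool_rot']).as_matrix();W[:3,3]=o['eef_pos'];T=W@np.array(p['tool_from_camera'])
    cv2.imwrite(f'pics/{tag}.png',im[:,:,::-1]);pickle.dump((im,d,p,T,o),open(f'{tag}.pkl','wb'))
    return im,d,p,T,o
def load(tag): return pickle.load(open(f'{tag}.pkl','rb'))
def rays(uv,p):
    K=np.array([[p['fx'],0,p['cx']],[0,p['fy'],p['cy']],[0,0,1]])
    return cv2.undistortPoints(np.float64(uv).reshape(-1,1,2),K,np.float64(p['dist'])).reshape(-1,2)
def onplane(uv,p,T,z):
    r=rays(uv,p);D=np.c_[r[:,0],-r[:,1],-np.ones(len(r))]@T[:3,:3].T;o=T[:3,3]
    return o+D*((z-o[2])/D[:,2])[:,None]
def cloud(d,p,T):
    v,u=np.mgrid[:d.shape[0],:d.shape[1]];r=rays(np.c_[u.ravel(),v.ravel()],p);z=d.ravel().astype(float)
    P=np.c_[r[:,0]*z,-r[:,1]*z,-z]@T[:3,:3].T+T[:3,3];P[z<=0]=np.nan
    return P.reshape(*d.shape,3)
E
python3 - <<'E'
from h import *
for n in('scene','top'):
    im,d,p,T,o=shot(n,n+'0');print(n,p['fx'],p['dist'],T.round(3).tolist())
print(o)
E
```

```text
scene 504.73718699598425 [-0.11076913  0.          0.          0.          0.        ] [[-0.834, -0.477, 0.278, 0.876], [0.552, -0.707, 0.442, 0.399], [-0.014, 0.522, 0.853, 0.923], [0.0, 0.0, 0.0, 1.0]]
top 378.27530069873217 [0.01920649 0.         0.         0.         0.        ] [[0.013, 0.992, -0.127, 0.522], [-0.999, 0.018, 0.043, -0.03], [0.045, 0.126, 0.991, 0.842], [0.0, 0.0, 0.0, 1.0]]
{'clock': 0.05, 'joint_pos': array([1.13300657e+00, 2.41389883e-01, 3.80908122e-03, 1.33517976e+00,
       4.27869460e-07, 1.57076027e+00]), 'joint_vel': array([-2.52904196e-04,  7.03528903e-05,  2.18945114e-03,  6.31631959e-04,
        5.19325829e-04,  7.38972366e-04]), 'tau': array([ 4.31011158e-04, -3.73491848e+01,  2.53291976e+01,  1.10005389e-02,
        3.91045080e-05,  9.72915402e-07]), 'eef_pos': array([0.21169897, 0.45226814, 0.2024569 ]), 'tool_rot': array([-0.37987665,  0.59722345,  0.37913152,  0.59605132]), 'ft_force': array([-0.17100644,  0.88065581, -0.06323508]), 'ft_torque': array([-0.01709564, -0.01880689, -0.01583443]), 'grip_width': 0.08549521173106503}
```

View pics/scene0.png

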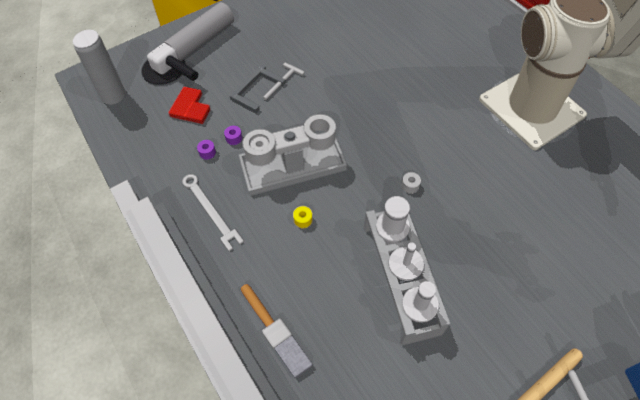

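View pics/top0.png

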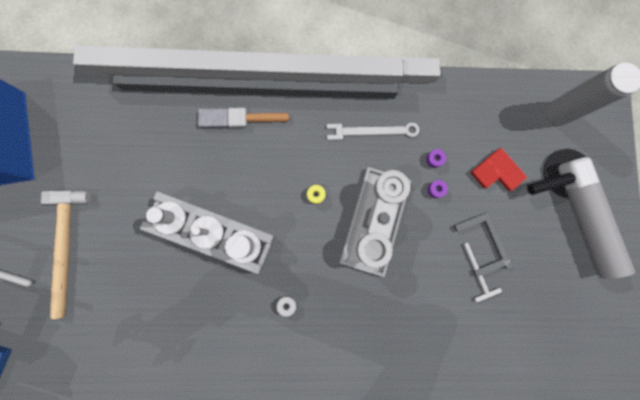

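The top view shows the bushed eye at about (394,186), the empty eye at about (375,250), and the rack running from (150,215) to (262,255). The 28 mm drift is the left one, with its grip top at about (155,214). Next I'll measure these from depth and masks.

```bash
python3 - <<'E'
from h import *
def circ(P,lbl):
    c,r=cv2.minEnclosingCircle((P[:,:2]*1000).astype(np.float32)); print('  ',lbl,len(P),np.array(c).round(1),'r',round(r,1),'med z',np.median(P[:,2]).round(4),'mean',(P[:,:2].mean(0)*1000).round(1))
for t in('top0','scene0'):
    im,d,p,T,o=load(t);C=cloud(d,p,T);print(t)
    for lo,hi,l in((.100,.118,'eyes'),(.072,.084,'collar'),(.140,.156,'griptop'),(.060,.0715,'rail')):
        m=((C[...,2]>lo)&(C[...,2]<hi)&(C[...,0]>.2)&(C[...,0]<.8)&(C[...,1]>-.35)&(C[...,1]<.45)).astype(np.uint8)
        n,L,S,_=cv2.connectedComponentsWithStats(m)
        for i in range(1,n):
            if S[i,4]>60: circ(C[L==i],l+str(S[i,:4]))
E
python3 -c "
import cv2
a=cv2.imread('pics/top0.png');cv2.imwrite('pics/topz.png',cv2.resize(a[150:330,120:440],None,fx=2.5,fy=2.5,interpolation=2))"
```

```text
top0
   eyes[358 170  52  98] 2055 [ 577.7 -182.6] r 98.6 med z 0.1084 mean [ 584.4 -183.4]
   collar[150 198  35  38] 566 [575.7 249.1] r 37.7 med z 0.0789 mean [571.8 237.6]
   collar[188 216  35  38] 738 [542.3 170.3] r 37.8 med z 0.0788 mean [544.6 167.3]
   collar[231 229  30  37] 324 [515.9  96.4] r 37.6 med z 0.0786 mean [517.7  82.1]
   griptop[147 208  17  16] 217 [572.5 242.6] r 14.0 med z 0.1488 mean [572.5 242. ]
   griptop[225 235  26  25] 511 [518.3  93.3] r 22.8 med z 0.1485 mean [518.2  92.9]
   rail[154 191  16  12] 82 [615.9 261.8] r 15.4 med z 0.0705 mean [614.5 263. ]
   rail[141 198  74  55] 622 [558.1 226. ] r 71.7 med z 0.0703 mean [559.3 219.5]
   rail[204 214  70  50] 556 [532.6 107.1] r 70.4 med z 0.07 mean [534.7 117.6]
   rail[234 262  28  12] 143 [481.7  85.8] r 27.0 med z 0.07 mean [478.4  81.7]
scene0
   eyes[243 115  92  44] 1632 [ 576.5 -186.4] r 96.8 med z 0.1074 mean [ 585.7 -182.5]
   eyes[382 214  24  16] 110 [521.8  93.8] r 21.5 med z 0.1097 mean [531.7 102.5]
   collar[309 138  26  13] 83 [ 521.3 -147.4] r 27.9 med z 0.0778 mean [ 525.5 -139. ]
   collar[283 148  20   9] 84 [ 583.4 -163.8] r 20.5 med z 0.0787 mean [ 585.4 -161.1]
   collar[246 153  33  13] 103 [ 642.1 -189.4] r 33.8 med z 0.0783 mean [ 648.1 -175.8]
   collar[376 214  35  28] 355 [517.1  92.6] r 35.4 med z 0.0784 mean [528.3 100.4]
   collar[385 247  41  34] 813 [543.1 162.8] r 37.6 med z 0.0783 mean [549.3 169. ]
   collar[401 287  40  35] 686 [574.4 245.5] r 34.5 med z 0.0782 mean [580.1 245.9]
   griptop[384 197  26  24] 462 [519.5  92.6] r 23.1 med z 0.1477 mean [521.3  93.7]
   griptop[407 242   9  10] 68 [546.9 167.2] r 7.5 med z 0.1479 mean [547.2 167.8]
   griptop[418 281  18  19] 237 [574.7 242. ] r 14.7 med z 0.1475 mean [575.5 243.3]
   rail[284 152  19   8] 66 [ 585.6 -159.2] r 20.1 med z 0.0663 mean [ 585.4 -159.5]
   rail[365 211  85 125] 1691 [547.9 166.6] r 131.4 med z 0.0696 mean [559.5 179.9]
```

View pics/topz.png

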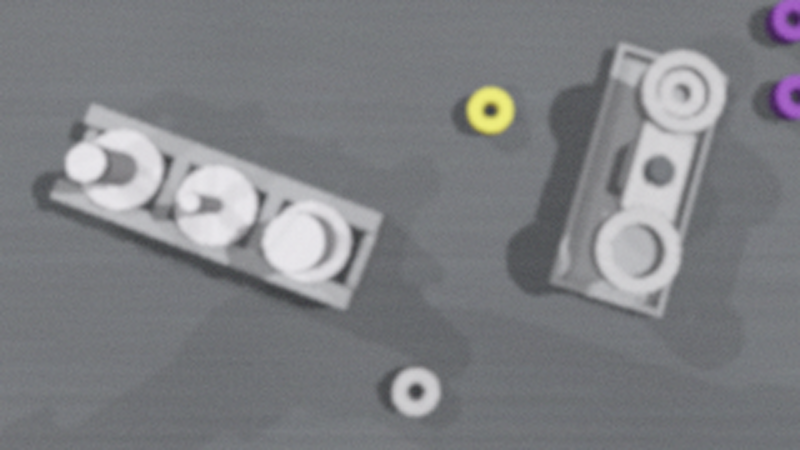

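```bash
cat >> h.py <<'E'
def Rdown(a): # tool x down, tool z (jaw) at yaw a
    z=np.array([np.cos(a),np.sin(a),0]);x=np.array([0,0,-1.]);return np.c_[x,np.cross(z,x),z]
def row(pos,a,o=None):
    o=o or bot.get_obs();W=R.from_quat(o['tool_rot']).as_matrix()
    return (W.T@(np.array(pos)-o['eef_pos'])/.25).round(3),((R.from_matrix(W.T@Rdown(a))).as_rotvec()/.5).round(3)
E
python3 - <<'E'
from h import *
from scipy.optimize import least_squares
for t in('top0','scene0'):
    im,d,p,T,o=load(t);C=cloud(d,p,T);P=C.reshape(-1,3);P=P[(P[:,2]>.104)&(P[:,2]<.114)]
    for g in((.6405,-.166),(.515,-.2)):
        c=np.array(g)
        for k in range(3):
            # angular outer/inner radii of the flat top ring
            q=P[np.hypot(*(P[:,:2]-c).T)<.038];a=np.arctan2(*(q[:,:2]-c).T[::-1]);r=np.hypot(*(q[:,:2]-c).T)
            b=((a+np.pi)/(2*np.pi)*36).astype(int)
            O=[q[b==i][np.argmax(r[b==i]),:2] for i in range(36) if (b==i).any()]
            I=[q[b==i][np.argmin(r[b==i]),:2] for i in range(36) if (b==i).any()]
            O=np.array(O);I=np.array(I)
            f=lambda Q:least_squares(lambda v:np.hypot(*(Q-v[:2]).T)-v[2],[*c,.03],loss='soft_l1',f_scale=.002).x
            c1=f(O);c2=f(I);c=c1[:2] if k<2 else c
        print(t,'outer',(c1*1000).round(1),'inner',(c2*1000).round(1),len(O))
o=bot.get_obs();W=R.from_quat(o['tool_rot']).as_matrix();print(W.round(3),np.degrees(np.arctan2(W[1,2],W[0,2])))
print(bot.camera_params('wrist'))
E
```

```text
top0 outer [ 639.6 -198.7   32.2] inner [ 638.9 -197.8   11.7] 36Traceback (most recent call last):
  File "<stdin>", line 15, in <module>
  File "<stdin>", line 14, in <lambda>
    return func(*args, **kwargs)
    vector_fun = VectorFunction(
        fun_wrapped,
    ...<6 lines>...
        workers=workers
    )
    self._update_fun()
    ~~~~~~~~~~~~~~~~^^
    self.f = self.fun_wrapped(xp_copy(self.x))
             ~~~~~~~~~~~~~~~~^^^^^^^^^^^^^^^^^
    return np.atleast_1d(self.fun(x))
                         ~~~~~~~~^^^
    return self.f(x, *self.args, **self.kwargs)
           ~~~~~~^^^^^^^^^^^^^^^^^^^^^^^^^^^^^^
  File "<stdin>", line 14, in <lambda>
ValueError: operands could not be broadcast together with shapes (0,) (2,)
```

Run:
```python
from h import *
from scipy.optimize import least_squares
for t in('top0','scene0'):
    im,d,p,T,o=load(t);C=cloud(d,p,T);P=C.reshape(-1,3);P=P[(P[:,2]>.1055)&(P[:,2]<.114)]
    for g in((.6395,-.1985),(.515,-.166)):
        c=np.array(g)
        for k in range(3):
            q=P[np.hypot(*(P[:,:2]-c).T)<.038];a=np.arctan2(*(q[:,:2]-c).T[::-1]);r=np.hypot(*(q[:,:2]-c).T)
            b=((a+np.pi)/(2*np.pi)*36).astype(int)
            O=np.array([q[b==i][np.argmax(r[b==i]),:2] for i in range(36) if (b==i).any()])
            c1=least_squares(lambda v:np.hypot(*(O-v[:2]).T)-v[2],[*c,.03],loss='soft_l1',f_scale=.002).x;c=c1[:2]
        print(t,'outer',(c1*1000).round(1),len(O))
o=bot.get_obs();W=R.from_quat(o['tool_rot']).as_matrix();print(W.round(3),np.degrees(np.arctan2(W[1,2],W[0,2])))
print(bot.camera_params('wrist'))
for a in (-20.2,159.8): print(row([.5735,.242,.25],np.radians(a)))
```

```text
top0 outer [ 639.8 -199.9   33. ] 36
top0 outer [ 514.3 -163.5   32.3] 36
scene0 outer [ 639.3 -199.8   33. ] 36
scene0 outer [ 516.  -164.3   32.6] 36
[[-0.001 -0.906  0.424]
 [-0.002  0.424  0.906]
 [-1.     0.    -0.002]] 64.91454482546146
{'fx': 287.2250648809817, 'fy': 287.2250648809817, 'cx': 322.39720758870783, 'cy': 202.2558620542933, 'dist': array([-0.04466489,  0.        ,  0.        ,  0.        ,  0.        ]), 'tool_from_camera': array([[-5.08497183e-04,  2.66971028e-01, -9.63704421e-01,
        -1.70085665e-01],
       [-1.04473022e-03,  9.63703878e-01,  2.66971429e-01,
         6.80895911e-02],
       [ 9.99999325e-01,  1.14256535e-03, -2.11128006e-04,
         5.54995338e-04],
       [ 0.00000000e+00,  0.00000000e+00,  0.00000000e+00,
         1.00000000e+00]])}
(array([-0.19 , -1.667, -0.149]), array([ 2.971, -0.003,  0.003]))
(array([-0.19 , -1.667, -0.149]), array([-3.312e+00, -3.000e-03, -3.000e-03]))
```

>>> apply_moves(
  targets=[-0.19, -0.83, -0.07, 0.73, 0, 0, 1, -0.19, -0.83, -0.07, 0.73, 0, 0, 1, -0.19, -0.83, -0.07, 0.73, 0, 0, 1, -0.19, -0.83, -0.07, 0.73, 0, 0, 1, -0.19, -0.83, -0.07, 0.73, 0, 0, 1, -0.19, -0.83, -0.07, 0.73, 0, 0, 1, -0.19, -0.83, -0.07, 0.73, 0, 0, 1, -0.19, -0.83, -0.07, 0.73, 0, 0, 1],
)

```text
clock: 0.77
eef_pos: [0.3922, 0.3487, 0.2501]
tool_rot: [-0.264, 0.656, 0.265, 0.655]
ft_force: [0.1, 0.7, -0.4]
grip_width: 0.0853
```

Run:
```python
from h import *
o=bot.get_obs();print(o['clock'],o['eef_pos'],o['joint_pos'].round(3));print(row([.5735,.242,.25],np.radians(22.9)))
```

```text
0.7667 [0.39219592 0.34867203 0.25009397] [7.26e-01 2.78e-01 1.75e-01 1.47e+00 1.00e-03 1.53e+00]
(array([-0.001, -0.81 ,  0.226]), array([ 0.734, -0.003, -0.001]))
```

>>> apply_moves(
  targets=[0, -0.81, 0.226, 0.734, 0, 0, 1, 0, -0.81, 0.226, 0.734, 0, 0, 1, 0, -0.81, 0.226, 0.734, 0, 0, 1, 0, -0.81, 0.226, 0.734, 0, 0, 1, 0, -0.81, 0.226, 0.734, 0, 0, 1, 0, -0.81, 0.226, 0.734, 0, 0, 1, 0, -0.81, 0.226, 0.734, 0, 0, 1, 0, -0.81, 0.226, 0.734, 0, 0, 1, 0, -0.81, 0.226, 0.734, 0, 0, 1],
)

```text
clock: 1.52
eef_pos: [0.572, 0.2443, 0.2507]
tool_rot: [-0.142, 0.693, 0.142, 0.692]
ft_force: [-0.4, -0.6, 0.4]
grip_width: 0.0852
```

Run:
```python
from h import *
im,d,p,T,o=shot('wrist','w1');print(o['eef_pos'],o['joint_pos'].round(3));C=cloud(d,p,T)
for lo,hi in((.139,.157),(.072,.084)):
    m=((C[...,2]>lo)&(C[...,2]<hi)).astype(np.uint8);n,L,S,_=cv2.connectedComponentsWithStats(m)
    for i in range(1,n):
        if S[i,4]>60:
            P=C[L==i];c,r=cv2.minEnclosingCircle((P[:,:2]*1000).astype(np.float32));print(lo,S[i],np.array(c).round(1),round(r,1),np.median(P[:,2]).round(4))
```

```text
[0.57202452 0.24432546 0.25072031] [4.030e-01 4.870e-01 4.850e-01 1.569e+00 1.000e-03 1.570e+00]
0.139 [310 181  29  29 651] [573.6 244.5] 14.2 0.1474
0.139 [265 241  15  16 176] [546.2 169.1] 7.3 0.1471
0.139 [223 282  24  33 390] [525.2  95. ] 20.9 0.1472
0.072 [ 508  129  132  175 5707] [896.4 318.9] 132.4 0.0794
0.072 [ 298  156   52   49 1299] [573.6 244.1] 31.9 0.0775
0.072 [ 256  202   50   48 1579] [545.9 169.2] 31.9 0.0775
0.072 [233 245  33  42 507] [519.9  95.9] 30.9 0.0773
0.072 [465 354  35  42 658] [910.5  61.8] 40.9 0.0794
```

View pics/w1.png

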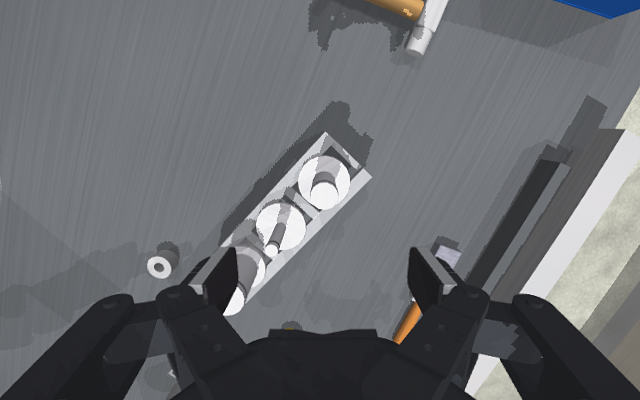

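Run:
```python
from h import *
o=bot.get_obs();print(o['eef_pos'],row([.5736,.2437,.086],np.radians(22.9)))
```

```text
[0.57209524 0.24436991 0.25110582] (array([ 0.66 , -0.005,  0.005]), array([ 0.009, -0.001, -0.001]))
```

>>> apply_moves(
  targets=[0.15, -0.004, 0.004, 0.01, 0, 0, 1, 0.3, -0.005, 0.005, 0.01, 0, 0, 1, 0.4, -0.005, 0.005, 0.01, 0, 0, 1, 0.5, -0.005, 0.005, 0.01, 0, 0, 1, 0.58, -0.005, 0.005, 0.01, 0, 0, 1, 0.63, -0.005, 0.005, 0.01, 0, 0, 1, 0.66, -0.005, 0.005, 0.01, 0, 0, 1, 0.66, -0.005, 0.005, 0.01, 0, 0, 1, 0.66, -0.005, 0.005, 0.01, 0, 0, 1],
)

```text
clock: 2.32
eef_pos: [0.575, 0.2429, 0.0866]
tool_rot: [-0.14, 0.693, 0.14, 0.693]
ft_force: [0.6, 0.0, 0.4]
grip_width: 0.0853
```

Position is good with no contact, so I'll close the gripper.

>>> apply_moves(
  targets=[0, 0, 0, 0, 0, 0, 0, 0, 0, 0, 0, 0, 0, 0, 0, 0, 0, 0, 0, 0, 0, 0, 0, 0, 0, 0, 0, 0, 0, 0, 0, 0, 0, 0, 0, 0, 0, 0, 0, 0, 0, 0, 0, 0, 0, 0, 0, 0, 0, 0, 0, 0, 0, 0, 0, 0, 0, 0, 0, 0, 0, 0, 0, 0, 0, 0, 0, 0, 0, 0],
)

```text
clock: 3.15
eef_pos: [0.5756, 0.2419, 0.0865]
tool_rot: [-0.139, 0.693, 0.139, 0.694]
ft_force: [-1.2, -1.2, 5.8]
grip_width: 0.0264
```

>>> apply_moves(
  targets=[-0.02, 0, 0, 0, 0, 0, 0, -0.06, 0, 0, 0, 0, 0, 0, -0.14, 0, 0, 0, 0, 0, 0, -0.24, 0, 0, 0, 0, 0, 0, -0.34, 0, 0, 0, 0, 0, 0, -0.44, 0, 0, 0, 0, 0, 0, -0.5, 0, 0, 0, 0, 0, 0, -0.53, 0, 0, 0, 0, 0, 0, -0.53, 0, 0, 0, 0, 0, 0, -0.53, 0, 0, 0, 0, 0, 0],
)

```text
clock: 3.98
eef_pos: [0.5752, 0.2419, 0.2175]
tool_rot: [-0.139, 0.694, 0.139, 0.693]
ft_force: [1.0, -0.3, -3.6]
grip_width: 0.0266
```

Run:
```python
from h import *
im,d,p,T,o=shot('scene','s2');print(o['eef_pos'],o['joint_pos'].round(3),o['ft_force']);
cv2.imwrite('pics/s2z.png',cv2.resize(im[150:380,300:560,::-1],None,fx=2.3,fy=2.3))
print(row([.615,.025,.222],np.radians(2.5)))
```

```text
[0.57517437 0.24187778 0.21746462] [0.398 0.494 0.41  1.488 0.    1.573] [ 0.95096448 -0.29638085 -3.5764594 ]
(array([-0.021, -0.862, -0.186]), array([ 0.705, -0.006,  0.001]))
```

View pics/s2z.png

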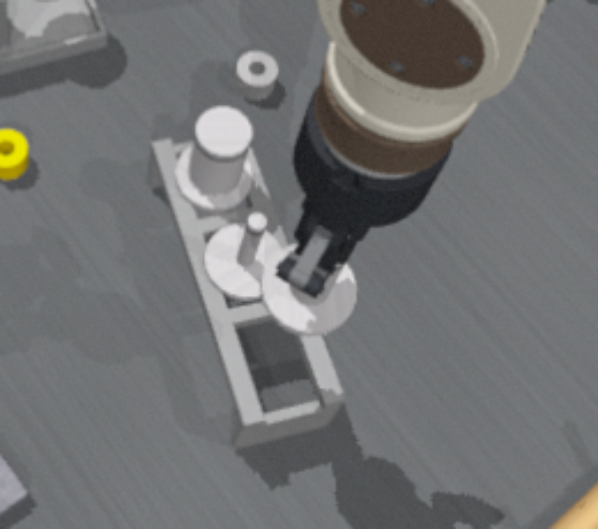

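The drift is held upright and clear of the rack, with the rack slot empty at (285,370) in the crop. Now carry it toward the eye.

>>> apply_moves(
  targets=[-0.02, -0.1, -0.02, 0.08, 0, 0, 0, -0.02, -0.25, -0.05, 0.2, 0, 0, 0, -0.02, -0.4, -0.085, 0.32, 0, 0, 0, -0.02, -0.54, -0.115, 0.44, 0, 0, 0, -0.02, -0.68, -0.145, 0.56, 0, 0, 0, -0.02, -0.79, -0.17, 0.65, 0, 0, 0, -0.02, -0.86, -0.186, 0.7, 0, 0, 0, -0.02, -0.86, -0.186, 0.7, 0, 0, 0, -0.02, -0.86, -0.186, 0.7, 0, 0, 0],
)

```text
clock: 4.78
eef_pos: [0.6146, 0.0244, 0.2212]
tool_rot: [-0.015, 0.708, 0.016, 0.706]
ft_force: [0.6, 1.0, -4.3]
grip_width: 0.0266
```

Run:
```python
from h import *
o=bot.get_obs();print(o['eef_pos'],row([.6395,-.1999,.222],np.radians(-17.4)))
```

```text
[0.61457123 0.02440515 0.22117018] (array([-0.004, -0.901,  0.06 ]), array([ 0.695, -0.008,  0.   ]))
```

>>> apply_moves(
  targets=[-0.004, -0.1, 0.006, 0.08, 0, 0, 0, -0.004, -0.25, 0.016, 0.2, 0, 0, 0, -0.004, -0.4, 0.026, 0.32, 0, 0, 0, -0.004, -0.54, 0.036, 0.44, 0, 0, 0, -0.004, -0.68, 0.045, 0.56, 0, 0, 0, -0.004, -0.8, 0.053, 0.64, 0, 0, 0, -0.004, -0.88, 0.058, 0.695, 0, 0, 0, -0.004, -0.901, 0.06, 0.695, 0, 0, 0, -0.004, -0.901, 0.06, 0.695, 0, 0, 0, -0.004, -0.901, 0.06, 0.695, 0, 0, 0],
)

```text
clock: 5.62
eef_pos: [0.6407, -0.197, 0.2232]
tool_rot: [0.106, 0.7, -0.105, 0.698]
ft_force: [0.4, 0.6, -3.7]
grip_width: 0.0268
```

Run:
```python
from h import *
o=bot.get_obs();print(o['eef_pos'],row([.6395,-.1999,.222],np.radians(-17.4)))
for n in('scene','top','wrist'):
    im,d,p,T,o=shot(n,n+'3')
    np.save(n+'3c.npy',cloud(d,p,T))
    if n!='wrist':
        u,v,w,h=((180,80,240,130) if n=='scene' else (330,130,140,150))
        cv2.imwrite(f'pics/{n}3z.png',cv2.resize(im[v:v+h,u:u+w,::-1],None,fx=3.3,fy=3.3))
```

```text
[ 0.64065345 -0.19704139  0.2232425 ] (array([ 0.005, -0.012, -0.001]), array([ 0.008, -0.004, -0.002]))
```

View pics/scene3z.png

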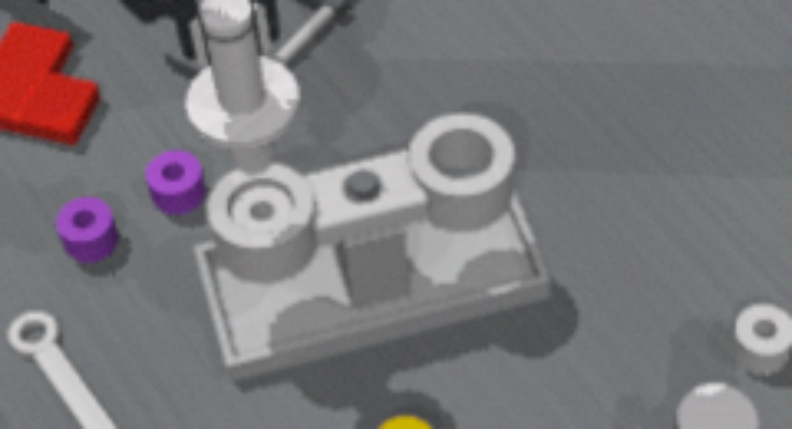

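View pics/top3z.png

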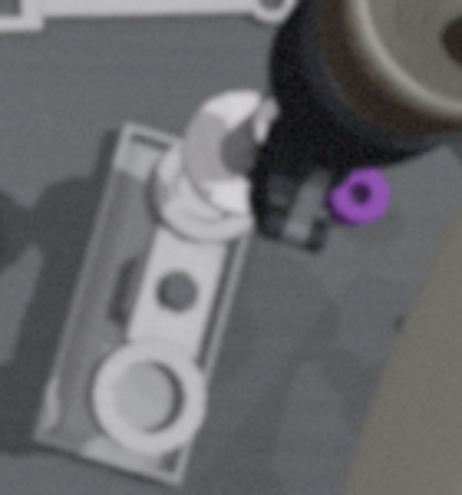

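View pics/wrist3.png

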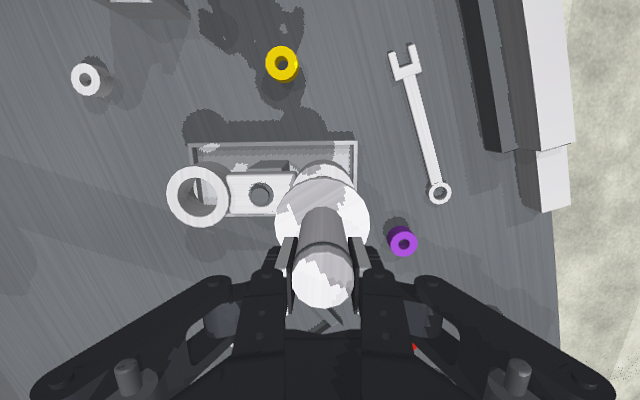

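Run:
```python
from h import *
for n in('scene','top','wrist'):
    C=np.load(n+'3c.npy')
    m=((C[...,2]>.195)&(C[...,2]<.235)&(np.hypot(C[...,0]-.64,C[...,1]+.199)<.045)).astype(np.uint8)
    cnt,L,S,_=cv2.connectedComponentsWithStats(m)
    for i in range(1,cnt):
        if S[i,4]<80: continue
        P=C[L==i];c,r=cv2.minEnclosingCircle((P[:,:2]*1000).astype(np.float32))
        A=np.c_[P[:,:2]-P[:,:2].mean(0),np.ones(len(P))];k=np.linalg.lstsq(A,P[:,2],rcond=None)[0]
        print(n,S[i],np.array(c).round(1),round(r,1),'z',P[:,2].mean().round(4),'slope',k[:2].round(3))
    # shaft
    q=C.reshape(-1,3);q=q[(q[:,2]>.16)&(q[:,2]<.2)&(np.hypot(q[:,0]-.64,q[:,1]+.199)<.03)]
    if len(q)>20: print('  shaft',len(q),q.min(0).round(4),q.max(0).round(4))
# eye from wrist
C=np.load('wrist3c.npy');P=C[(C[...,2]>.106)&(C[...,2]<.114)];print(len(P),P[:,:2].min(0),P[:,:2].max(0))
P=P[np.hypot(P[:,0]-.5155,P[:,1]+.164)<.04];c,r=cv2.minEnclosingCircle((P[:,:2]*1000).astype(np.float32));print('empty eye wrist',c,r)
```

```text
scene [237  97  34  29 643] [ 640.4 -195.4] 33.1 z 0.2164 slope [-0.021 -0.029]
  shaft 104 [ 0.6291 -0.1993  0.1615] [ 0.6545 -0.1794  0.1862]
top [385 158  24  38 552] [ 641.1 -192.7] 32.5 z 0.2163 slope [ 0.001 -0.05 ]
wrist [ 274  177   96   69 4027] [ 641.  -193.3] 31.8 z 0.2158 slope [-0.017 -0.026]
2760 [ 0.4817011 -0.1999671] [ 0.67214115 -0.12967189]
empty eye wrist (514.810302734375, -162.93601989746094) 33.435630798339844
```

>>> apply_moves(
  targets=[0.02, -0.01, 0.001, 0, 0, 0.03, 0, 0.06, -0.0225, 0.002, 0, 0, 0.066, 0, 0.1, -0.0225, 0.002, 0, 0, 0.066, 0, 0.12, -0.0225, 0.002, 0, 0, 0.066, 0, 0.13, -0.0225, 0.002, 0, 0, 0.066, 0, 0.13, -0.0225, 0.002, 0, 0, 0.066, 0],
)

```text
clock: 6.27
eef_pos: [0.6389, -0.2041, 0.1905]
tool_rot: [0.118, 0.698, -0.094, 0.7]
ft_force: [-0.5, -0.2, -3.1]
grip_width: 0.0265
```

Run:
```python
from h import *
print(bot.get_obs()['eef_pos'])
for n in('scene','top','wrist'):
    im,d,p,T,o=shot(n,n+'4');C=cloud(d,p,T)
    if n=='scene': cv2.imwrite(f'pics/{n}4z.png',cv2.resize(im[80:210,180:380,::-1],None,fx=4,fy=4,interpolation=2))
    m=((C[...,2]>.165)&(C[...,2]<.2)&(np.hypot(C[...,0]-.64,C[...,1]+.2)<.045)).astype(np.uint8)
    cnt,L,S,_=cv2.connectedComponentsWithStats(m)
    for i in range(1,cnt):
        if S[i,4]<80: continue
        P=C[L==i];c,r=cv2.minEnclosingCircle((P[:,:2]*1000).astype(np.float32))
        A=np.c_[P[:,:2]-P[:,:2].mean(0),np.ones(len(P))];k=np.linalg.lstsq(A,P[:,2],rcond=None)[0]
        print(n,S[i],np.array(c).round(1),round(r,1),'z',P[:,2].mean().round(4),'slope',k[:2].round(3))
```

```text
[ 0.63885774 -0.20407228  0.1904931 ]
scene [238 107  34  27 594] [ 638.8 -202. ] 33.7 z 0.1835 slope [-0.008 -0.007]
top [386 162  23  37 524] [ 640.  -200.7] 32.8 z 0.1841 slope [0.01 0.  ]
wrist [ 274  177   96   69 3955] [ 639.8 -200.9] 31.9 z 0.1839 slope [-0.004  0.007]
```

View pics/scene4z.png

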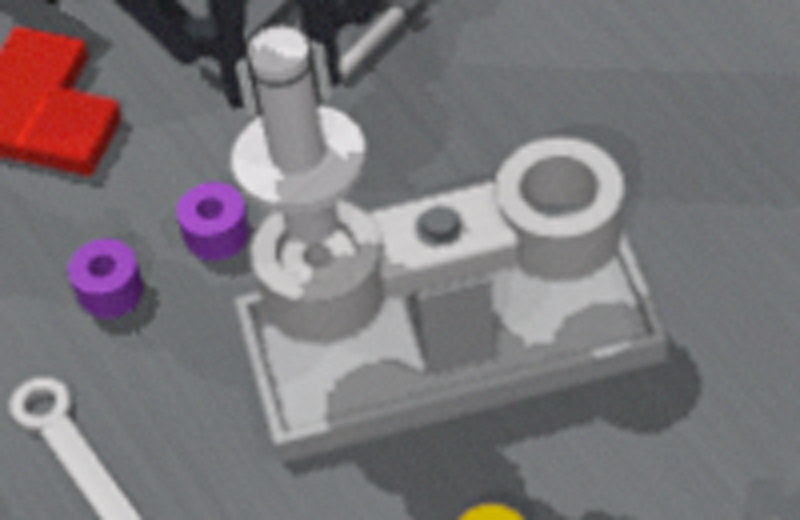

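>>> apply_moves(
  targets=[0.02, 0.005, 0, 0, 0, 0, 0, 0.04, 0.005, 0, 0, 0, 0, 0, 0.055, 0.005, 0, 0, 0, 0, 0, 0.065, 0.005, 0, 0, 0, 0, 0, 0.075, 0.005, 0, 0, 0, 0, 0, 0.08, 0.005, 0, 0, 0, 0, 0],
)

```text
clock: 6.92
eef_pos: [0.6399, -0.2023, 0.1712]
tool_rot: [0.118, 0.698, -0.095, 0.7]
ft_force: [-0.5, 0.4, -3.9]
grip_width: 0.0261
```

>>> apply_moves(
  targets=[0.008, 0, 0, 0, 0, 0, 0, 0.016, 0, 0, 0, 0, 0, 0, 0.024, 0, 0, 0, 0, 0, 0, 0.032, 0, 0, 0, 0, 0, 0, 0.04, 0, 0, 0, 0, 0, 0],
)

```text
clock: 7.33
eef_pos: [0.6412, -0.2031, 0.1654]
tool_rot: [0.117, 0.695, -0.096, 0.703]
ft_force: [-0.5, -1.9, -2.3]
grip_width: 0.0265
```

>>> apply_moves(
  targets=[0.008, 0, 0, 0, 0, 0, 0, 0.016, 0, 0, 0, 0, 0, 0, 0.024, 0, 0, 0, 0, 0, 0, 0.032, 0, 0, 0, 0, 0, 0, 0.04, 0, 0, 0, 0, 0, 0],
)

```text
clock: 7.75
eef_pos: [0.6401, -0.2017, 0.1518]
tool_rot: [0.118, 0.697, -0.095, 0.701]
ft_force: [-1.8, -0.5, 1.1]
grip_width: 0.0267
```

Run:
```python
from h import *
for n in('scene','wrist'):
    im,d,p,T,o=shot(n,n+'5');C=cloud(d,p,T);print(o['eef_pos'],o['ft_force'])
    if n=='scene': cv2.imwrite(f'pics/{n}5z.png',cv2.resize(im[80:210,180:380,::-1],None,fx=4,fy=4,interpolation=2))
    m=((C[...,2]>.135)&(C[...,2]<.175)&(np.hypot(C[...,0]-.64,C[...,1]+.2)<.045)).astype(np.uint8)
    cnt,L,S,_=cv2.connectedComponentsWithStats(m)
    for i in range(1,cnt):
        if S[i,4]<80: continue
        P=C[L==i];c,r=cv2.minEnclosingCircle((P[:,:2]*1000).astype(np.float32))
        A=np.c_[P[:,:2]-P[:,:2].mean(0),np.ones(len(P))];k=np.linalg.lstsq(A,P[:,2],rcond=None)[0]
        print(n,S[i],np.array(c).round(1),round(r,1),'z',P[:,2].mean().round(4),'slope',k[:2].round(3))
```

```text
[ 0.64009985 -0.20167254  0.15178312] [-1.76079539 -0.48227365  1.13320063]
scene [241 120  33  27 616] [ 640.4 -199. ] 33.2 z 0.1473 slope [-0.004 -0.004]
[ 0.6400595  -0.20176692  0.15136953] [-0.24918678 -0.76507673 -3.79262895]
wrist [ 274  177   96   69 4313] [ 640.2 -198.5] 31.8 z 0.1454 slope [-0.017 -0.027]
```

View pics/scene5z.png

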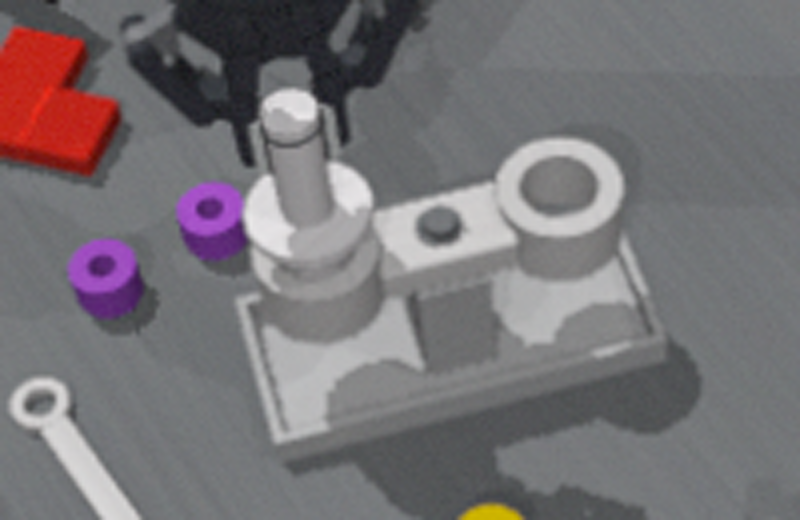

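>>> apply_moves(
  targets=[0.012, 0, 0, 0, 0, 0, 0, 0.024, 0, 0, 0, 0, 0, 0, 0.036, 0, 0, 0, 0, 0, 0, 0.048, 0, 0, 0, 0, 0, 0, 0.06, 0, 0, 0, 0, 0, 0, 0.07, 0, 0, 0, 0, 0, 0, 0.08, 0, 0, 0, 0, 0, 0, 0.09, 0, 0, 0, 0, 0, 0, 0.095, 0, 0, 0, 0, 0, 0, 0.1, 0, 0, 0, 0, 0, 0],
)

```text
clock: 8.68
eef_pos: [0.6402, -0.2004, 0.1271]
tool_rot: [0.118, 0.698, -0.094, 0.7]
ft_force: [-3.6, 1.7, 3.9]
grip_width: 0.0266
```

Run:
```python
from h import *
for n in('scene','wrist'):
    im,d,p,T,o=shot(n,n+'6');C=cloud(d,p,T);print(o['eef_pos'],o['ft_force'])
    if n=='scene': cv2.imwrite(f'pics/{n}6z.png',cv2.resize(im[80:210,180:380,::-1],None,fx=4,fy=4,interpolation=2))
    m=((C[...,2]>.115)&(C[...,2]<.14)&(np.hypot(C[...,0]-.64,C[...,1]+.2)<.045)).astype(np.uint8)
    cnt,L,S,_=cv2.connectedComponentsWithStats(m)
    for i in range(1,cnt):
        if S[i,4]<80: continue
        P=C[L==i];c,r=cv2.minEnclosingCircle((P[:,:2]*1000).astype(np.float32))
        A=np.c_[P[:,:2]-P[:,:2].mean(0),np.ones(len(P))];k=np.linalg.lstsq(A,P[:,2],rcond=None)[0]
        print(n,S[i],np.array(c).round(1),round(r,1),'z',P[:,2].mean().round(4),'slope',k[:2].round(3))
```

```text
[ 0.64023589 -0.20036928  0.12709001] [-3.5787692   1.71856105  3.88209475]
scene [243 129  32  26 524] [ 639.4 -196.9] 33.1 z 0.1206 slope [0.009 0.027]
[ 0.64025203 -0.20051636  0.12719845] [-1.1457072   0.99017817 -1.19330447]
wrist [ 274  177   96   69 3991] [ 640.3 -197.2] 31.8 z 0.1197 slope [-0.006  0.009]
```

View pics/scene6z.png

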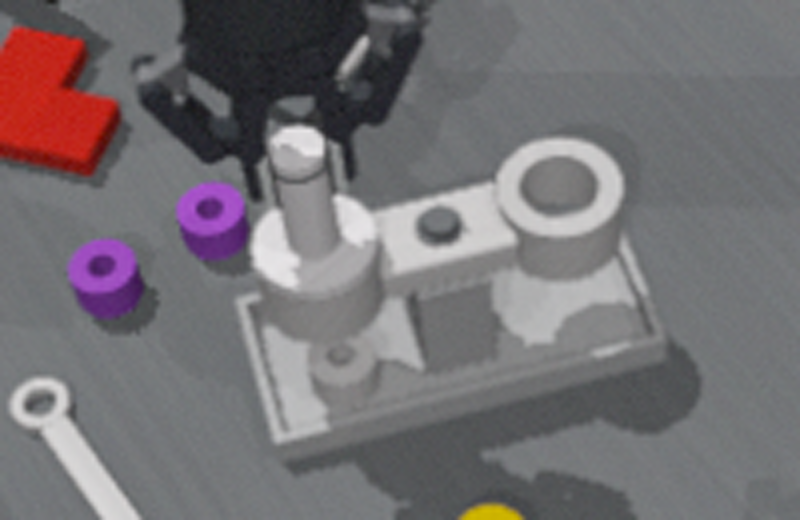

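The bush is in the tray at (343,375) in the crop, and the collar is about 2 mm above the eye. Seat it and re-centre by about 2 mm.

>>> apply_moves(
  targets=[0, -0.009, 0.003, 0, 0, 0, 0, 0.004, -0.009, 0.003, 0, 0, 0, 0, 0.008, -0.009, 0.003, 0, 0, 0, 0, 0.011, -0.009, 0.003, 0, 0, 0, 0, 0.011, -0.009, 0.003, 0, 0, 0, 0, 0.011, -0.009, 0.003, 0, 0, 0, 0],
)

```text
clock: 9.28
eef_pos: [0.6414, -0.2028, 0.127]
tool_rot: [0.118, 0.696, -0.094, 0.702]
ft_force: [-4.6, 3.9, 9.3]
grip_width: 0.0261
```

```bash
cat > chk.py <<'E'
from h import *
import sys
for n in sys.argv[2:]:
    im,d,p,T,o=shot(n,n+sys.argv[1]);C=cloud(d,p,T);print(o['eef_pos'],o['ft_force'].round(1),o['grip_width'])
    if n=='scene': cv2.imwrite(f'pics/{n}{sys.argv[1]}z.png',cv2.resize(im[80:210,180:380,::-1],None,fx=4,fy=4,interpolation=2))
    m=((C[...,2]>.1125)&(C[...,2]<.13)&(np.hypot(C[...,0]-.64,C[...,1]+.2)<.045)).astype(np.uint8)
    cnt,L,S,_=cv2.connectedComponentsWithStats(m)
    for i in range(1,cnt):
        if S[i,4]<80: continue
        P=C[L==i];c,r=cv2.minEnclosingCircle((P[:,:2]*1000).astype(np.float32))
        A=np.c_[P[:,:2]-P[:,:2].mean(0),np.ones(len(P))];k=np.linalg.lstsq(A,P[:,2],rcond=None)[0]
        print(n,S[i],np.array(c).round(1),round(r,1),'z',P[:,2].mean().round(4),'slope',k[:2].round(3))
E
python3 chk.py 7 scene wrist top
```

```text
[ 0.64138764 -0.20281305  0.12697327] [-4.6  3.9  9.3] 0.02612487418694114
scene [242 128  34  27 499] [ 640.1 -199.7] 33.7 z 0.1192 slope [-0.     0.002]
[ 0.64140014 -0.2028234   0.12696687] [-4.   3.1  9.8] 0.026679410657516636
wrist [ 274  177   96   69 3822] [ 641.5 -199.6] 31.8 z 0.1186 slope [-0.003  0.007]
[ 0.6413833  -0.20285216  0.12698423] [-4.4  3.7 10. ] 0.026658499254225563
top [378 169  21  34 403] [ 641.1 -198.9] 32.9 z 0.1194 slope [ 0.014 -0.006]
```

The collar is flat at about 0.1185–0.119 m, is centred, and carries about 13 N against the eye, so it is seated. Release.

>>> apply_moves(
  targets=[-0.004, 0, 0, 0, 0, 0, 0.15, -0.004, 0, 0, 0, 0, 0, 0.4, -0.004, 0, 0, 0, 0, 0, 0.7, -0.004, 0, 0, 0, 0, 0, 1, -0.004, 0, 0, 0, 0, 0, 1, -0.004, 0, 0, 0, 0, 0, 1, -0.004, 0, 0, 0, 0, 0, 1, -0.004, 0, 0, 0, 0, 0, 1],
)

```text
clock: 10.1
eef_pos: [0.6407, -0.2034, 0.1248]
tool_rot: [0.118, 0.697, -0.095, 0.701]
ft_force: [-0.4, -0.5, 0.0]
grip_width: 0.0854
```

```bash
python3 chk.py 8 scene wrist
```

```text
[ 0.64067921 -0.20335385  0.12481304] [-0.4 -0.5  0. ] 0.08536400707449127
scene [242 128  32  27 499] [ 640.3 -199.9] 33.7 z 0.1185 slope [-0.002 -0.018]
[ 0.6406968  -0.20330549  0.12489497] [ 0.2 -0.3  0.7] 0.08547467059831253
wrist [ 275  176   96   84 4362] [ 641.4 -199.8] 31.9 z 0.1177 slope [-0.001 -0.001]
```

View pics/wrist8.png

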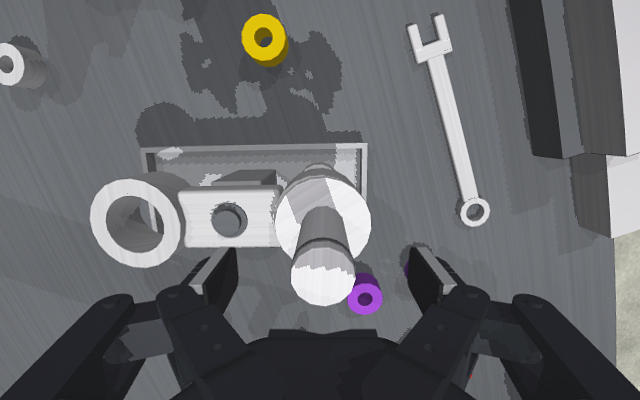

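The fingers are open and clear and the collar is flat on the eye at 0.1177 m. Retreat straight up.

>>> apply_moves(
  targets=[-0.04, 0, 0, 0, 0, 0, 1, -0.12, 0, 0, 0, 0, 0, 1, -0.22, 0, 0, 0, 0, 0, 1, -0.34, 0, 0, 0, 0, 0, 1, -0.44, 0, 0, 0, 0, 0, 1, -0.5, 0, 0, 0, 0, 0, 1, -0.5, 0, 0, 0, 0, 0, 1, -0.5, 0, 0, 0, 0, 0, 1],
)

```text
clock: 10.87
eef_pos: [0.6401, -0.2074, 0.2514]
tool_rot: [0.118, 0.696, -0.095, 0.702]
ft_force: [0.2, -0.1, -0.7]
grip_width: 0.0853
```

```bash
python3 chk.py 9 scene wrist
```

```text
[ 0.64014398 -0.20744245  0.25143978] [ 0.2 -0.1 -0.7] 0.08527919314912605
scene [242 128  33  27 499] [ 640.4 -200.3] 33.7 z 0.1184 slope [ 0.001 -0.019]
[ 0.63938275 -0.20714538  0.24963021] [-0.1  0.3 -0.7] 0.08545579928643082
wrist [ 294  156   59   56 1651] [ 641.5 -199.8] 31.9 z 0.1177 slope [-0.001 -0.001]
```

View pics/scene9z.png

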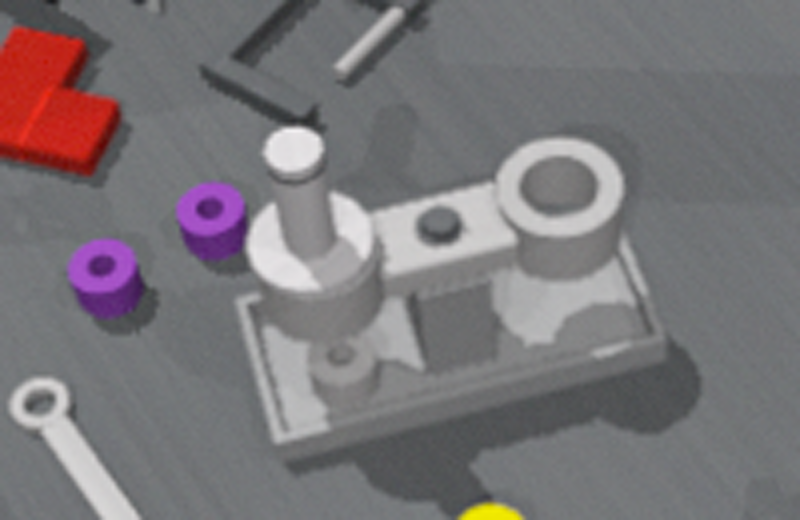

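The drift stands seated in the eye, the bush lies in the tray at (343,375) in the crop, and the arm is clear.

```bash
python3 -c "
from workcell import bot
print(bot.job_done())"
```

```text
the job is handed in; nothing more can be done
None
```

The bush is out of the eye and lying in the catch tray. The 28 mm drift stands in that eye with its collar resting on it, and I handed the job in at about 11 s with the gripper clear.

I gripped the drift in the rack, carried it over the +x eye and corrected a tilt of about 2° and an offset of about 5 mm. I then pressed it down, keeping hold of it, until the bush dropped. After that I seated the collar, let go and moved up.

**Last checks:**
- **Collar:** the wrist camera shows it level, with its top at 0.1177 m where 0.118 m is expected. It is centred within about 2 mm of the eye.
- **Bush:** the scene camera shows it upright in the tray.
- **Force:** about 0.7 N after I moved away, so the gripper is touching nothing.

**Disagreements:**
- The scene camera gave the collar a slope of about 0.02 where the wrist camera saw none. Its patch was partly hidden and noisy, so I relied on the wrist view.
- The catches springing back never showed as a clear force peak in the readings at the end of each move. That the bush came out is judged from the picture alone.

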